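# Refit the filter cover of the bead-sanding dust extractor

### The arm

A 6-joint arm with a two-finger parallel gripper is mounted at the origin on the work surface. World frame = base frame: x ahead of the robot, y to its left, z up, the work surface at z = 0. Lengths are in m, angles in rad, forces in N, time in s.
With the tool pointing down it reaches from about 0.275 to 0.825 m from the base axis. Payload 4.9 kg.
Tool frame: the origin (TCP) lies on the centre line of the jaws, within the pads' length; the fingertips stand tips_ahead ahead of it and the grasp point (between the pads) lies 5 mm behind it (tips_ahead is the distance from the TCP to the fingertips, in m); z points along the fingers, y is the line along which they close (so a half turn about z gives the same grasp; the last joint's range is limited). The gripper opens to 85 mm and grips with 20 to 120 N. Pads are 22 mm wide; open, the fingers measure 114 mm over their backs; the gripper's body (76 mm by 85 mm) begins 54 mm behind the grasp point. The pads swing forward as they close: fully open they stand 13 mm farther back than shut.
Start: joints at [1.176, 0.326, -0.193, 1.052, 0, 1.437], TCP at [0.142, 0.531, 0.245] pointing down, gripper open.
Joint ranges: [-2.65, 2.65], [-0.97, 1.79], [-1.3, 1.35], [-1.93, 2.1], [-1.47, 1.37], [-3.14, 3.14]. Speed limits (rad/s): [2.57, 2.57, 3.14, 3.14, 3.14, 3.14].

### API

Orientations are given as a unit quaternion [w, x, y, z].
In Python, from plant import * gives the robot as it stands. The module is installed in compiled form; this text tells all that it offers.
- The arm moves only by the tool drive_tool, never from a script. Its argument "series" is a list of rows, each a list of 5 numbers: the opening, from 0 (shut) to 1 (fully open), then the shift along the tool's x, y, z in mm, then the turn about the tool's z in degrees. A call has 1 to 10 rows; each row shifts and turns the commanded pose from where the row before left it, along the tool's axes as they then stand; what a row does not reach is not made up. A row lasts 1/10 s, in which the tool goes at most 50 mm and 8.59 degrees, less where a joint would pass 70% of its speed; a pose out of reach is approached as far as the arm can. A call is refused whole if a number of a shift passes 50 or a number of a turn 8.59, either way. A call with a gripper value outside its range is refused whole. The fingers move at their own pace and stop on an object; "grip_force" is the grip in N (left out, the last holds). Time passes only in rows, so rows that do not move let the fingers close. It gives the time, the measured TCP pose, the force, the opening and the grip force at its end, in the units of the state.
- get_state(): the state, without advancing time (a new reading comes with each control period).
- grab_frame(name): name is "scene" or "side" or "wrist"; returns the picture (420x560x3 uint8, red, green, blue); there is no depth.
- camera_model(name): a dict with "fx", "fy", "cx", "cy" (pixels), "D" ([k1, k2, p1, p2, k3] as OpenCV has them; the pictures are not rectified), "R" (3x3) and "t" (3): a world point X has camera coordinates R X + t; the wrist camera has in their place "tool_from_camera" (4x4, takes a point from camera to tool coordinates, whose origin is the TCP and whose axes are the flange's). Camera axes: x right, y down, z forward; pixel columns grow to the right and rows downward; lengths in m; the calibration is good to about 2 mm. A picture is of the moment at which its call begins: read the wrist's pose just before it. camera_model takes no time and is no camera call.
- job_done(): hands the job in; it is judged then, once.
Trained networks look in the newest picture that a camera, given by its name, has taken for a name from the list of things; names that differ only in an ending like _2 or _b are one class to them, and where a whole thing is asked for, a point or a joint stands for the part that bears it (a point fixed in the world has none). Each returns a list of dicts, best first, with "confidence" (0 to 1); they miss things now and then, are a little off and sometimes report something else, mostly with a low value. They report only what shows in the picture. A call takes as long as a camera call. They do not tell look-alikes from the thing itself.
- masks_of(camera, thing): "region" (420x560 bool, what is visible of it).
- tip_of(camera, thing): "location" ([x, y, z] in m, in the coordinates of the camera as it stood for that picture, good to about 4 mm: a listed point, or the origin of a listed thing).
The state is a dict: "time": time; "joint_positions": joint angles; "qd": joint speeds; "joint_torque": joint torques, N m; "eef_pos": TCP position; "ee_rot": TCP orientation; "ft_force": force on the tool from outside, world axes, zero at the start; "wrist_torque": the same for the moment, N m; "opening": opening from 0.0 (shut) to 1.0 (fully open); "finger_force": force on a finger pad.
Only numpy, scipy, OpenCV 4.12 (cv2) and the standard library are available. Lean on these libraries where they do the work, as an engineer would, in place of code of your own. Each camera call takes 0.05 s, during which the arm holds its last target. There are 200 camera calls.

### The job

Put the loose filter cover back on the dust extractor box: hold it tilted, hook its lip under the ledge of the mouth, swing the other end down and press until the sprung catch snaps over its edge and the cover lies flat and fully home. Feel your way and be gentle with the box (never lean on it with more than about 15 N through the cover), leave the cover released, and do not shift the other things on the table.

Things in the scene. Friction and masses are not known exactly. Their poses are not given: they have to be found in the camera images.
- unit: Grey sheet-metal dust extractor box fixed to the table, 250 (x) x 180 (y) x 94 mm high, pleated paper filter inside; louvres on its y sides, black round outlet (64 mm across, 22 mm long) on its +x side. Origin: centre of the underside, z up. On top, on a thick rubber seal, lies a flat level steel frame (the mouth), 5 mm thick. The mouth withstands 22 N from the cover, no more.
- mouth_nominal (a point): Box's middle, 105 mm above the table; axes as the box's. The frame, level, has an opening 120 (x) x 100 (y) mm centred here in y, but it is shimmed and held by slotted screws: the opening's middle is firmly fixed up to 14 mm either way from here along the box's x, and the frame's top up to 5 mm above or below. These offsets are NOT measured: feel (or see) them.
- ledge_nominal (a point): Where the lower edge of the ledge would be at no offset (box x = -60, z = 100 mm); it does not follow the offsets. The ledge is the frame's bar on the -x side of the opening, 5 mm thick; the space below it, 25 mm deep and reaching to box x = -100, is hollow, so a lip can dip and slide under it towards -x.
- cover: Loose grey metal cover, about 0.32 kg, lying right way up on the table. Origin on its bottom plane, z up. Plate x -58 to +67, y -60 to +60 mm, z 10 to 14. Home: x and y axes along the box's, origin 10 mm below the frame's top and -2 to +1 mm in x from the opening's middle, the plate resting on the frame at both y sides and the +x end. It cannot go in flat: lip first, +x end raised 15 to 25 degrees.
- grip (a point): Middle of the upright black grip fin on the cover: 12 mm thick (cover's x), 64 mm long (y), 28 mm high (cover z 14 to 42); this point at cover x = +20, z = 28. Axes as the cover's. Can be taken from above, fingers closing along the cover's x.
- lip (a point): Middle of the lip's free edge, at cover x = -72, z = 1.75 mm; axes as the cover's. Below the plate's -x end a web (front face x = -58, 94 mm wide) goes down, and from its foot the lip, 3.5 mm thick (cover z 0 to 3.5), 84 mm wide, reaches out 14 mm towards -x. Home, the lip is 1.5 mm below the ledge's underside.
- skirt (a point): Foot of the skirt, at cover x = +59, z = 0; axes as the cover's. The skirt goes down from the plate's underside at the +x end: 94 mm wide, 3 mm thick, outer face x = +59. Home, web and skirt both stand inside the opening, with 3 mm of play along x in all.
- plate_end (a point): Middle of the lower +x edge of the cover's plate, at cover x = +67, z = 10 mm; axes as the cover's. Home, it lies on the frame, below the nose of the catch.
- catch (a joint): Sprung steel catch, 30 mm wide, on the frame's +x bar at y = 0, reaching 22 mm above the frame. Value in m: 0 closed, up to 0.010 pushed to box +x. Spring 2 N at 0, plus 0.25 N/mm. Its wedge nose hangs 5 to 8 mm over the home plate's +x edge, 1 mm above it. Pressing the cover's +x end down (about 4 to 9 N on the fin) pushes it back; once the plate is home it snaps to 0 over it.
- mug: Green plastic cup, 62 mm across, 85 mm high; origin underside centre. Leave it alone.
- clay: Block of grey clay 62 x 66 x 55 mm; origin underside centre. Leave it alone.
- bowl: Small terracotta bowl 72 mm across, 45 mm high; origin underside centre. Leave it alone.
- pot: Blue pot with metal lid, 128 mm across, 99 mm high; origin underside centre. Leave it alone.
- jar: Glass jar with red cap, 60 mm across, 90 mm high; origin underside centre. Leave it alone.
- scraper: Flat spatula with wooden handle lying on the table. Leave it alone.
- beadplate: Round wooden plate 190 mm across heaped with grey clay beads, about 40 mm high; origin underside centre. Leave it alone.
There are look-alikes about, which are no part of the job. Several things look just like the cover: the one meant starts farthest from the robot's base.

How it is judged:
On the way, in this order (a step that is already met when the one before it is completed fails the run):
1. the cover, tilted, has its lip down in the mouth at the ledge (angle between cover's own z axis and vertical above 0.1 rad and x of lip in the frame of unit between -0.092 and -0.05 m and z of lip in the frame of unit between 0.065 and 0.103 m and y of lip in the frame of unit between -0.012 and 0.012 m), for 0.1 s.
2. the cover is swung down, flat and home, with the catch closed over it (x of cover in the frame of unit between -0.017 and 0.017 m and y of cover in the frame of unit between -0.008 and 0.008 m and z of cover in the frame of unit between 0.088 and 0.1008 m and angle between cover's own z axis and vertical below 0.03 rad and value of joint catch below 0.0015 m), for 0.2 s.
At the end, for the whole second after the job is handed in: Cover home in the mouth: its origin 88 to 100.8 mm above the underside of the box (wherever the frame is set), within 17 mm (x) and 8 mm (y) of the box's middle, tilted less than 0.03 rad, catch closed (under 1.5 mm), cover at rest and not touched by the fingers (all of step 2 and linear speed of cover below 0.02 m/s and contact force between cover and the fingers below 0.3 N).
It fails at once if the cover is forced against the box with more than 22 N (contact force between cover and unit above 22 N).
It fails at once if something else on the table is shifted by more than 30 mm (distance of any of mug, clay, bowl, pot, jar, scraper, beadplate from where it was at the start of the episode above 0.03 m).
It also fails if it takes over 50 s, if anything falls off the work surface, if the arm or the gripper's body presses on something with over 40 N, if the wrist force passes 120 N, or if a joint passes its speed limit or range.

## Working session

There is one attempt and no reset: what is moved stays moved. The work goes in short steps, Python scripts to look and compute and a tool call to move; the robot and the scene stay as the last step left them, time stands still between calls to the robot, and variables do not carry over. Pictures are saved under pics/ and viewed, at most 10 in all, crops included, and the job is handed in when it is done.

Besides the shell and the picture viewer there is one more tool, called after "Call:" in YAML: its name, and indented under it one key for each argument. drive_tool: Moves the arm, as the interface text tells. Its arguments: {"type":"object","properties":{"series":{"type":"array","items":{"type":"array","items":{"type":"number"}}},"grip_force":{"type":"number"}},"required":["series"]}

```bash
mkdir -p pics; cat > h.py <<'E'
from plant import *
import numpy as np, cv2
from scipy.spatial.transform import Rotation as Ro
def q2R(q): return Ro.from_quat([q[1],q[2],q[3],q[0]]).as_matrix()
def save(cam,name):
    im=grab_frame(cam); cv2.imwrite(f'pics/{name}.png',im[:,:,::-1]); return im
def c2w(cam,p,s=None):
    m=camera_model(cam); p=np.array(p)
    if cam=='wrist':
        s=s or get_state(); T=np.array(m['tool_from_camera'])
        return q2R(s['ee_rot'])@(T[:3,:3]@p+T[:3,3])+np.array(s['eef_pos'])
    return np.array(m['R']).T@(p-np.array(m['t']))
def K(m): return np.array([[m['fx'],0,m['cx']],[0,m['fy'],m['cy']],[0,0,1.]])
def w2p(cam,X,s=None):
    m=camera_model(cam); X=np.atleast_2d(X).astype(float)
    if cam=='wrist':
        s=s or get_state(); T=np.array(m['tool_from_camera'])
        Xt=(X-np.array(s['eef_pos']))@q2R(s['ee_rot']); Xc=(Xt-T[:3,3])@T[:3,:3]
    else: Xc=X@np.array(m['R']).T+np.array(m['t'])
    return cv2.projectPoints(Xc,np.zeros(3),np.zeros(3),K(m),np.array(m['D'],float))[0].reshape(-1,2)
E
python3 - <<'E'
from h import *
np.set_printoptions(precision=4,suppress=True)
print(get_state())
for c in ['scene','side']:
    im=save(c,c)
    m=camera_model(c); print(c,'pos',-np.array(m['R']).T@np.array(m['t']),m['fx'])
    for t in ['cover','unit','grip','lip','plate_end','mouth_nominal','catch','skirt','ledge_nominal']:
        try:
            for d in tip_of(c,t): print(t,round(d['confidence'],2),c2w(c,d['location']),w2p(c,c2w(c,d['location']))[0])
        except Exception as e: print(t,e)
a=cv2.imread('pics/scene.png');b=cv2.imread('pics/side.png')
print(get_state()['time'],camera_model('wrist'))
E
```

```text
{'time': 0.0, 'joint_positions': array([ 1.1758,  0.327 , -0.1936,  1.052 , -0.    ,  1.4366]), 'qd': array([ 0.0003, -0.0024, -0.003 , -0.0015, -0.0008,  0.0012]), 'joint_torque': array([  0.0034, -44.3397,  26.2444,   0.0154,   0.0003,  -0.    ]), 'eef_pos': array([0.1416, 0.5309, 0.2445]), 'ee_rot': array([-0.0002,  0.13  ,  0.9915, -0.0009]), 'ft_force': array([-0.03  , -0.2034,  0.9264]), 'wrist_torque': array([-0.0366,  0.0624, -0.0369]), 'finger_force': 0.0, 'opening': 1.0029857681753078}
scene pos [ 1.3328 -0.3733  1.2118] 442.88021935640404
cover 0.87 [0.5331 0.2078 0.0002] [326.293  203.0249]
cover 0.63 [ 0.3216  0.2906 -0.0026] [318.2911 157.1992]
unit 0.64 [ 0.5246 -0.1896  0.0018] [218.9241 240.316 ]
unit 0.42 [0.5506 0.2158 0.0269] [331.5581 201.0392]
unit 0.33 [ 0.4138 -0.0079 -0.0007] [256.3166 199.0707]
grip 0.77 [0.3335 0.2723 0.0293] [316.2313 154.7171]
grip 0.71 [0.5513 0.2165 0.0258] [331.7941 201.305 ]
grip 0.46 [0.7895 0.1435 0.0013] [347.9012 267.1531]
lip 0.89 [ 0.4636  0.1816 -0.0005] [310.4419 191.7423]
lip 0.78 [0.2838 0.3468 0.0033] [326.4921 145.5254]
li
[... 1189 characters left out ...]
1029] [312.6895 258.0724]
catch it knows: beadplate, bowl, clay, cover, grip, jar, ledge_nominal, lip, mouth_nominal, mug, plate_end, pot, scraper, skirt, unit
skirt 0.92 [0.3642 0.2403 0.0002] [169.5222 218.1776]
skirt 0.88 [0.5845 0.2279 0.003 ] [229.541  183.1675]
ledge_nominal 0.74 [ 0.4705 -0.1931  0.1035] [296.5923 271.3465]
0.9 {'fx': 345.6207091486485, 'fy': 345.6207091486485, 'cx': 278.19596375335396, 'cy': 205.98427573612506, 'D': array([-0.0116,  0.    ,  0.    ,  0.    ,  0.    ]), 'tool_from_camera': array([[-0.0013, -0.9476, -0.3194,  0.0815],
       [ 1.    , -0.0012, -0.0005,  0.0001],
       [ 0.0001, -0.3194,  0.9476, -0.1287],
       [ 0.    ,  0.    ,  0.    ,  1.    ]])}
```

View pics/scene.png

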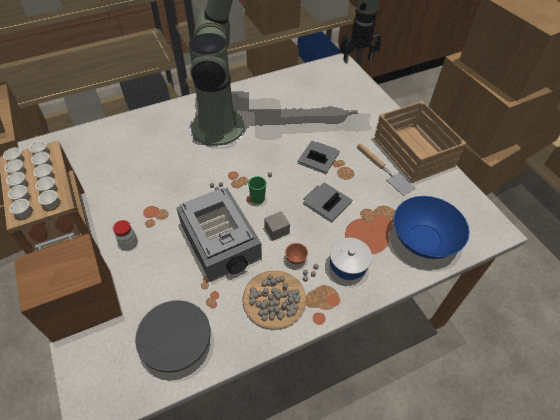

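View pics/side.png

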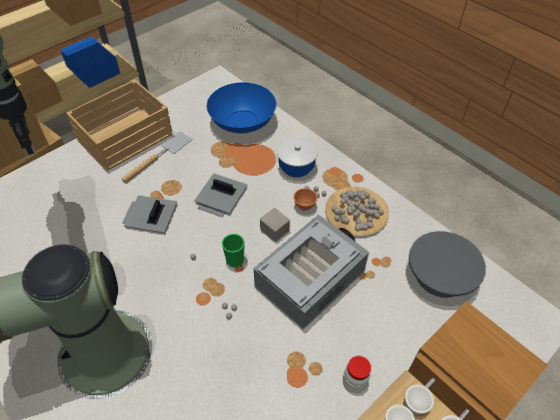

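```bash
cat >> h.py <<'E'
def plan(p,yaw=None):
    s=get_state(); R=q2R(s['ee_rot']); d=1000*R.T@(np.array(p)-np.array(s['eef_pos']))
    y=np.degrees(np.arctan2(R[1,0],R[0,0]))
    out=f"tool mm {np.round(d,1)} yaw now {y:.2f} tilt {np.degrees(np.arccos(-R[2,2])):.2f}"
    if yaw is not None: out+=f" turn {-((yaw-y+180)%360-180):.2f}"
    print(out)
E
python3 - <<'E'
from h import *
plan([0.54,0.21,0.25],205)
E
```

```text
tool mm [-467.6 -207.9   -4.7] yaw now 165.06 tilt 0.00 turn -39.94
```

Call:
drive_tool:
  series:
    - [1, -44, -20, 0, 0]
    - [1, -44, -20, 0, 0]
    - [1, -44, -20, 0, 0]
    - [1, -44, -20, 0, 0]
    - [1, -44, -20, 0, 0]
    - [1, -44, -20, 0, 0]
    - [1, -44, -20, 0, 0]
    - [1, -44, -20, 0, 0]
    - [1, -44, -20, 0, 0]
    - [1, -44, -20, 0, 0]
  grip_force: 20

```text
time: 1.9
eef_pos: [0.5168, 0.2232, 0.2455]
ee_rot: [0.0, 0.13, 0.991, 0.0]
ft_force: [0.9, 0.3, 0.3]
opening: 0.999
finger_force: 0.0
```

Call:
drive_tool:
  series:
    - [1, -28, -8, 0, 0]
    - [1, 0, 0, 0, -8]
    - [1, 0, 0, 0, -8]
    - [1, 0, 0, 0, -8]
    - [1, 0, 0, 0, -8]
    - [1, 0, 0, 0, -8]
    - [1, 0, 0, 0, 0]

```text
time: 2.6
eef_pos: [0.5404, 0.2097, 0.2452]
ee_rot: [-0.0, -0.217, 0.976, -0.0]
ft_force: [-0.5, 0.2, -0.1]
opening: 1.001
finger_force: 0.0
```

```bash
python3 - <<'E'
from h import *
np.set_printoptions(precision=4,suppress=True)
s=get_state(); im=save('wrist','w1')
print(s['time'],s['eef_pos'],s['ee_rot'])
for t in ['cover','grip','lip','plate_end','skirt']:
    for d in tip_of('wrist',t): 
        X=c2w('wrist',d['location'],s); print(t,round(d['confidence'],2),X,w2p('wrist',X,s)[0])
plan([0.53,-0.19,0.25],180)
E
```

```text
2.6 [0.5404 0.2097 0.2452] [-0.     -0.2168  0.9762 -0.    ]
cover 0.91 [ 0.5308  0.2086 -0.0016] [281.387  159.3035]
cover 0.66 [0.3265 0.2934 0.0005] [451.8472   5.6495]
cover 0.57 [0.5437 0.219  0.0243] [285.4039 179.3631]
cover 0.42 [0.5936 0.2379 0.0138] [281.4151 223.3319]
grip 0.57 [0.547  0.2136 0.0253] [279.3515 180.2738]
lip 0.77 [0.4628 0.1821 0.0028] [286.2458  89.3594]
plate_end 0.98 [0.594  0.2358 0.0096] [279.5242 221.4806]
plate_end 0.58 [0.3617 0.2361 0.0095] [384.4109  12.3922]
skirt 0.88 [ 0.5845  0.2295 -0.001 ] [278.0218 209.0328]
skirt 0.57 [0.3567 0.2449 0.0018] [392.6286  13.1461]
tool mm [ 178.3 -358.    -4.7] yaw now -155.01 tilt 0.00 turn 24.99
```

View pics/w1.png

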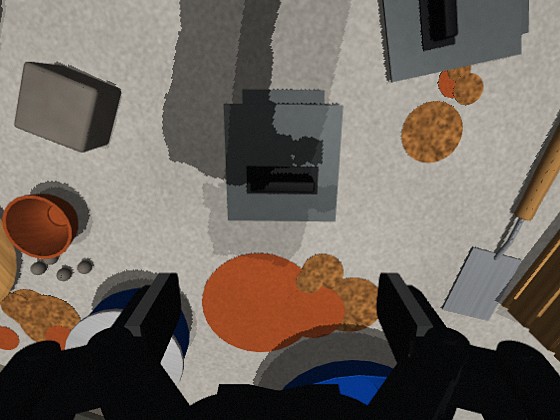

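Call:
drive_tool:
  series:
    - [1, 20, -40, 0, 0]
    - [1, 20, -40, 0, 0]
    - [1, 20, -40, 0, 0]
    - [1, 20, -40, 0, 0]
    - [1, 20, -40, 0, 0]
    - [1, 20, -40, 0, 0]
    - [1, 20, -40, 0, 0]
    - [1, 20, -40, 0, 0]
    - [1, 18, -38, 0, 0]

```text
time: 3.8
eef_pos: [0.5304, -0.1919, 0.2455]
ee_rot: [0.0, -0.216, 0.976, -0.0]
ft_force: [1.0, -0.3, -0.8]
opening: 1.0
finger_force: 0.0
```

Call:
drive_tool:
  series:
    - [1, 0, 0, 0, 8.4]
    - [1, 0, 0, 0, 8.4]
    - [1, 0, 0, 0, 8.2]
    - [1, 0, 0, 0, 0]

```text
time: 4.2
eef_pos: [0.5307, -0.1901, 0.2453]
ee_rot: [0.0, -0.0, 1.0, 0.0]
ft_force: [-0.8, -0.1, -0.3]
opening: 0.999
finger_force: 0.0
```

```bash
python3 - <<'E'
from h import *
np.set_printoptions(precision=4,suppress=True)
s=get_state(); im=save('wrist','w2')
print(s['time'],s['eef_pos'],s['ee_rot'])
for t in ['unit','mouth_nominal','ledge_nominal']:
    for d in tip_of('wrist',t): 
        X=c2w('wrist',d['location'],s); print(t,round(d['confidence'],2),X,w2p('wrist',X,s)[0])
a=cv2.imread('pics/w2.png')[20:320,80:480]; cv2.imwrite('pics/w2c.png',cv2.resize(a,None,fx=2,fy=2,interpolation=cv2.INTER_CUBIC))
E
```

```text
4.2 [ 0.5307 -0.1901  0.2453] [ 0.     -0.0001  1.      0.    ]
unit 0.67 [ 0.5263 -0.1876 -0.0001] [280.7482 163.6893]
mouth_nominal 0.94 [ 0.5254 -0.1849  0.1041] [284.9823 188.8334]
mouth_nominal 0.27 [0.5666 0.0011 0.0013] [447.1724 199.0134]
ledge_nominal 0.86 [ 0.4671 -0.1893  0.1003] [279.4991 114.2415]
```

View pics/w2c.png

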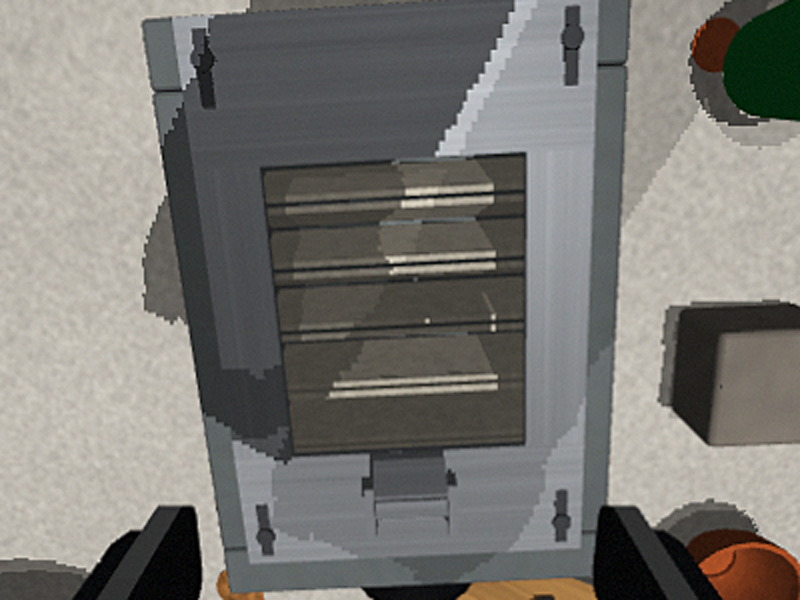

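Call:
drive_tool:
  series:
    - [1, -10, 0, 25, 0]
    - [1, -10, 0, 25, 0]
    - [1, 0, 0, 10, 0]
    - [1, 0, 0, 0, 0]

```text
time: 4.8
eef_pos: [0.5494, -0.1891, 0.1837]
ee_rot: [-0.002, -0.001, 1.0, 0.001]
ft_force: [0.2, -0.3, 0.3]
opening: 0.998
finger_force: 0.0
```

```bash
cat > fit.py <<'E'
from h import *
from scipy.optimize import least_squares
np.set_printoptions(precision=4,suppress=True)
RECT=np.array([[-.06,-.05],[-.06,.05],[.06,.05],[.06,-.05]])
def pts(p):
    c,s=np.cos(p[3]),np.sin(p[3]); return np.c_[RECT@np.array([[c,s],[-s,c]])+p[:2],np.full(4,p[2])]
def fit(obs,states,p0):
    f=lambda p:np.concatenate([(w2p('wrist',pts(p),s)-o).ravel() for o,s in zip(obs,states)])
    r=least_squares(f,p0,loss='soft_l1'); return r.x,f(r.x).reshape(-1,2)
E
python3 - <<'E'
from fit import *
import json
S1=dict(eef_pos=[.5307,-.1901,.2453],ee_rot=[0,0,1,0])
o1=np.array([[211,104],[343,96.5],[342.5,242],[225.5,247]])
s=get_state(); im=save('wrist','w3'); S2=dict(eef_pos=list(s['eef_pos']),ee_rot=list(s['ee_rot']))
print(S2)
g1=cv2.cvtColor(cv2.imread('pics/w2.png'),cv2.COLOR_BGR2GRAY)
c1=cv2.cornerSubPix(g1,o1.astype(np.float32).reshape(-1,1,2),(4,4),(-1,-1),(3,50,.01)).reshape(-1,2); print(c1)
p,r=fit([o1],[S1],[.527,-.19,.105,0]); print('hand',p,r.ravel())
p2,r=fit([c1],[S1],p); print('sub',p2,r.ravel())
g=w2p('wrist',pts(p),s); print('pred in w3',g)
g2=cv2.cvtColor(im,cv2.COLOR_RGB2GRAY)
c2=cv2.cornerSubPix(g2,g.astype(np.float32).reshape(-1,1,2),(7,7),(-1,-1),(3,50,.01)).reshape(-1,2); print(c2)
cv2.imwrite('pics/w3c.png',cv2.resize(cv2.imread('pics/w3.png')[0:300,80:480],None,fx=2,fy=2,interpolation=cv2.INTER_CUBIC))
for t in ['mouth_nominal','ledge_nominal','unit']:
    for d in tip_of('wrist',t): 
        X=c2w('wrist',d['location'],s); print(t,round(d['confidence'],2),X)
E
```

```text
{'eef_pos': [np.float64(0.5494237663248945), np.float64(-0.18914159147122184), np.float64(0.1836608921409172)], 'ee_rot': [np.float64(-0.0017671165083943227), np.float64(-0.0010252288611226601), np.float64(0.999997591137134), np.float64(0.0008024493488482252)]}
[[209.9257 103.8721]
 [342.67    95.5244]
 [342.1902 242.1599]
 [222.3939 250.9189]]
hand [ 0.5165 -0.1884  0.1013  0.0495] [-0.1318 -0.4455  0.0337  0.0485 -0.6786  0.0463  0.9132  0.3887]
sub [ 0.5162 -0.1891  0.1054  0.0541] [-1.4269 -0.2665  0.0267  0.3176 -0.0335  1.2728  2.8024 -1.5925]
pred in w3 [[187.4727  74.0066]
 [362.4421  64.8838]
 [357.5466 255.3664]
 [210.5136 261.9261]]
[[185.6372  72.3701]
 [362.4385  62.5094]
 [358.2515 255.234 ]
 [209.4508 258.8935]]
mouth_nominal 0.66 [ 0.5264 -0.1892  0.1062]
ledge_nominal 0.77 [ 0.4664 -0.1895  0.098 ]
unit 0.66 [ 0.524  -0.1879  0.0006]
```

View pics/w3c.png

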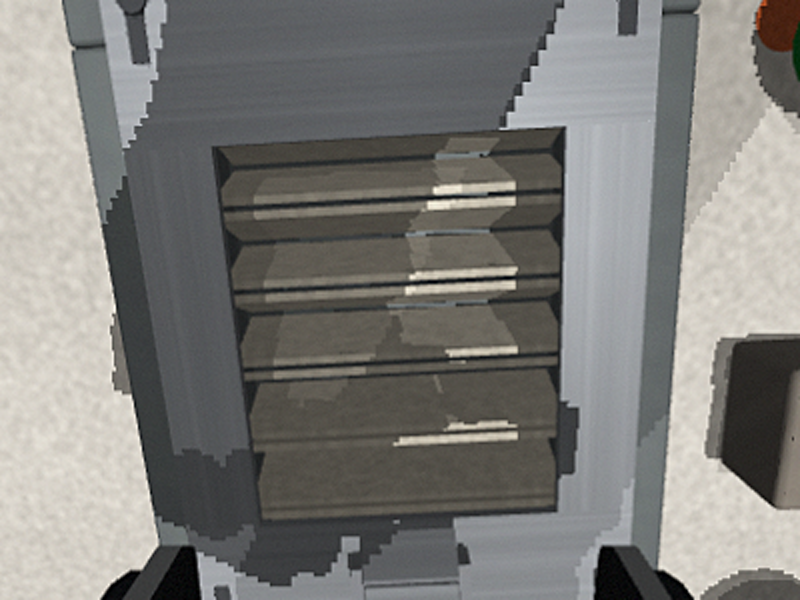

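```bash
python3 - <<'E'
from fit import *
S1=dict(eef_pos=[.5307,-.1901,.2453],ee_rot=[0,0,1,0])
S2=dict(eef_pos=[.54942,-.18914,.18366],ee_rot=[-.00177,-.00103,1,.0008])
o1=np.array([[211,104],[343,96.5],[342.5,242],[225.5,247]])-.25
o2=np.array([[186.5,73],[363,63.5],[358,255],[210.5,260]])-.25
for o,S in (([o2],[S2]),([o1,o2],[S1,S2])):
    p,r=fit(o,S,[.516,-.189,.102,.05]); print(p,np.degrees(p[3]),r.ravel())
    c,s=np.cos(p[3]),np.sin(p[3]); print('rel nominal box x', np.dot(p[:2]-[.5265,-.1885],[c,s]),np.dot(p[:2]-[.5265,-.1885],[-s,c]))
# cover corners from w1: back-project TL,TR,BR,BL at z=.014
S0=dict(eef_pos=[.5404,.2097,.2452],ee_rot=[0,-.2168,.9762,0])
g=cv2.cvtColor(cv2.imread('pics/w1.png'),cv2.COLOR_BGR2GRAY)
oc=np.array([[224,105],[342.5,104.5],[336,221.5],[228,219.5]])
from scipy.optimize import least_squares
B=np.array([[-.058,-.06],[-.058,.06],[.067,.06],[.067,-.06]])
def P(p):
    c,s=np.cos(p[2]),np.sin(p[2]); return np.c_[B@np.array([[c,s],[-s,c]])+p[:2],np.full(4,.014)]
r=least_squares(lambda p:(w2p('wrist',P(p),S0)-oc).ravel(),[.531,.208,.4]); print('cover',r.x,np.degrees(r.x[2]),r.fun)
x,y,a=r.x; gp=[x+.02*np.cos(a),y+.02*np.sin(a)]; print('grip',gp)
plan([*gp,.2],np.degrees(a)+180)
cv2.imwrite('pics/w1c.png',cv2.resize(cv2.imread('pics/w1.png')[80:240,200:370],None,fx=3.5,fy=3.5,interpolation=cv2.INTER_CUBIC))
E
```

```text
[ 0.5157 -0.1885  0.1017  0.0498] 2.8532277939308957 [ 0.6505 -0.359  -0.3276 -0.0818 -0.1743 -0.3071 -0.105   1.3161]
rel nominal box x -0.01080911797915167 0.0005312361416539832
[ 0.5159 -0.1885  0.1017  0.0496] 2.844622343118268 [-0.2756 -1.0844  0.2036 -0.6367 -0.4762 -0.2133  0.8739  0.1605  0.6322
 -0.0088 -0.3508  0.2993 -0.2212  0.0059 -0.1465  1.6071]
rel nominal box x -0.01061245476882114 0.0004995675312579991
cover [0.5298 0.2097 0.4298] 24.625952708270553 [-0.7214 -1.0067  0.6618  0.2554 -0.1777 -0.1973  0.2429  1.1967]
grip [np.float64(0.5480301756531774), np.float64(0.21804875582135771)]
tool mm [  2.6 408.3 -13.7] yaw now -179.93 tilt 0.11 turn -24.56
```

View pics/w1c.png

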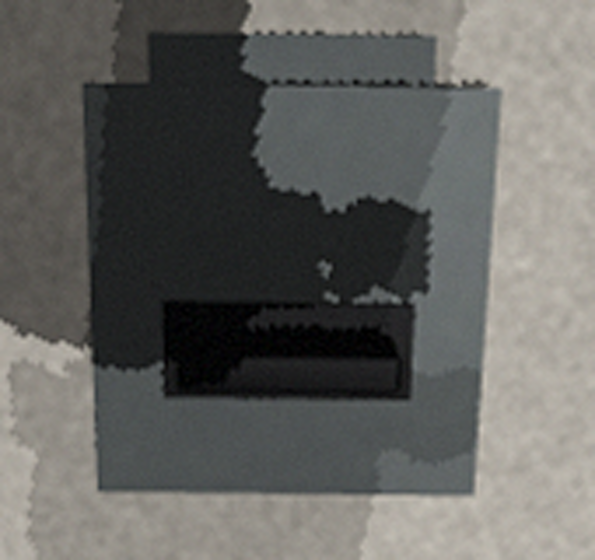

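Call:
drive_tool:
  series:
    - [1, 0, 45, 0, 0]
    - [1, 0, 45, 0, 0]
    - [1, 0, 45, 0, 0]
    - [1, 0, 45, 0, 0]
    - [1, 0, 45, 0, 0]
    - [1, 0, 45, 0, 0]
    - [1, 0, 45, 0, 0]
    - [1, 0, 45, 0, 0]
    - [1, 2, 48, 0, 0]
    - [1, 0, 0, 0, -8.2]

```text
time: 6.0
eef_pos: [0.5482, 0.2237, 0.1868]
ee_rot: [0.001, -0.077, 0.997, 0.001]
ft_force: [-0.3, -0.6, 0.3]
opening: 0.994
finger_force: 0.0
```

Call:
drive_tool:
  series:
    - [1, 0, 0, 0, -8.2]
    - [1, 0, 0, 0, -8.2]
    - [1, 0, 0, 30, 0]
    - [1, 0, 0, 30, 0]
    - [1, 0, 0, 20, 0]
    - [1, 0, 0, 0, 0]
    - [1, 0, 0, 0, 0]

```text
time: 6.7
eef_pos: [0.5488, 0.2181, 0.1064]
ee_rot: [0.0, -0.214, 0.977, 0.0]
ft_force: [0.4, -0.2, 0.1]
opening: 1.001
finger_force: 0.0
```

```bash
python3 - <<'E'
from h import *
np.set_printoptions(precision=4,suppress=True)
plan([.548,.218,.045],204.6); s=get_state(); im=save('wrist','w4')
for t in ['grip','lip','plate_end','cover']:
    for d in tip_of('wrist',t): 
        X=c2w('wrist',d['location'],s); print(t,round(d['confidence'],2),X)
print(s['ft_force'])
E
```

```text
tool mm [ 0.9  0.2 61.4] yaw now -155.34 tilt 0.06 turn 0.06
grip 0.85 [0.5466 0.2175 0.0253]
lip 0.91 [0.4613 0.1811 0.0013]
plate_end 0.61 [0.5935 0.2368 0.0112]
cover 0.74 [0.4632 0.1804 0.0014]
cover 0.66 [ 0.5326  0.2123 -0.    ]
[ 0.3721 -0.196   0.1477]
```

View pics/w4.png

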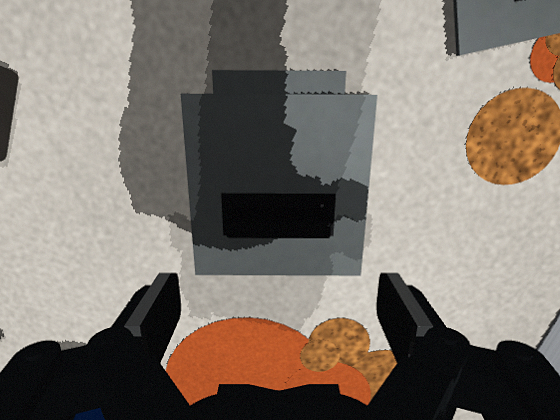

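Call:
drive_tool:
  series:
    - [1, 1, 0, 25, 0]
    - [1, 0, 0, 25, 0]
    - [1, 0, 0, 18, 0]
    - [1, 0, 0, 8, 0]
    - [1, 0, 0, 0, 0]
    - [0.6, 0, 0, 0, 0]
    - [0.6, 0, 0, 0, 0]
    - [0.6, 0, 0, 0, 0]
    - [0.6, 0, 0, 0, 0]
  grip_force: 25

```text
time: 7.85
eef_pos: [0.5486, 0.2179, 0.0307]
ee_rot: [0.001, -0.213, 0.977, -0.0]
ft_force: [-0.8, -0.9, 5.9]
opening: 0.74
finger_force: 28.6
```

```bash
python3 - <<'E'
from h import *
s=get_state(); print(s['eef_pos'],s['ft_force'],s['opening'],s['finger_force'],s['wrist_torque'])
E
```

```text
[0.54855445 0.21786075 0.03069082] [-0.83797788 -0.93274048  5.9151218 ] 0.7398897442112072 28.623740673065186 [-0.09477024  0.0944825  -0.0341175 ]
```

Call:
drive_tool:
  series:
    - [0.6, 0, 0, -5, 0]
    - [0.6, 0, 0, -10, 0]
    - [0.6, 0, 0, -20, 0]
    - [0.6, 0, 0, -40, 0]
    - [0.6, 0, 0, -45, 0]
    - [0.6, 0, 0, -30, 0]
    - [0.6, 0, 0, 0, 0]
    - [0.6, 0, 0, 0, 0]

```text
time: 8.65
eef_pos: [0.5473, 0.2177, 0.1797]
ee_rot: [0.0, -0.214, 0.977, 0.0]
ft_force: [0.0, -0.4, -3.9]
opening: 0.743
finger_force: 29.8
```

```bash
python3 - <<'E'
from h import *
np.set_printoptions(precision=4,suppress=True)
s=get_state(); print(s['eef_pos'],s['ft_force'],s['opening'],s['finger_force'],s['wrist_torque'])
im=save('wrist','w5');im2=save('side','s5')
for c in ['wrist','side','scene']:
  if c=='scene': grab_frame(c)
  for t in ['grip','lip','plate_end','cover','skirt']:
    for d in tip_of(c,t)[:2]: 
        X=c2w(c,d['location'],s); print(c,t,round(d['confidence'],2),X)
a=cv2.imread('pics/w5.png')[0:420,120:440]; b=cv2.imread('pics/s5.png')[60:270,120:280]
cv2.imwrite('pics/c5.png',np.hstack([a,cv2.resize(b,(320,420))]))
E
```

```text
[0.5473 0.2177 0.1797] [ 0.0125 -0.4223 -3.9288] 0.74337965919014 29.75871831178665 [ 0.0131 -0.0339  0.008 ]
wrist grip 0.85 [0.5424 0.2155 0.1762]
wrist grip 0.3 [0.5922 0.2345 0.1589]
wrist plate_end 0.78 [0.5917 0.2343 0.1607]
wrist plate_end 0.38 [0.4623 0.178  0.1514]
wrist cover 0.61 [0.5276 0.2078 0.1493]
wrist skirt 0.82 [0.5821 0.2301 0.1486]
side grip 0.82 [0.5464 0.2155 0.1752]
side grip 0.73 [0.3406 0.2725 0.0293]
side lip 0.67 [0.2818 0.3459 0.005 ]
side lip 0.65 [0.4638 0.1772 0.152 ]
side plate_end 0.81 [0.5908 0.2309 0.1624]
side plate_end 0.7 [0.367  0.2336 0.0104]
side cover 0.9 [ 0.328   0.2881 -0.004 ]
side cover 0.85 [0.5293 0.2056 0.1472]
side skirt 0.95 [ 0.3586  0.242  -0.0006]
side skirt 0.64 [0.5801 0.228  0.1486]
scene grip 0.96 [0.3356 0.2742 0.0263]
scene grip 0.88 [0.5471 0.2192 0.1751]
scene plate_end 0.89 [0.3644 0.241  0.0127]
scene plate_end 0.76 [0.5897 0.24   0.156 ]
scene cover 0.8 [0.3226 0.2929 0.0025]
scene cover 0.65 [ 0.5271 -0.1882 -0.0008]
scene skirt 0.74 [ 0.3605  0.2452 -0.    ]
```

View pics/c5.png

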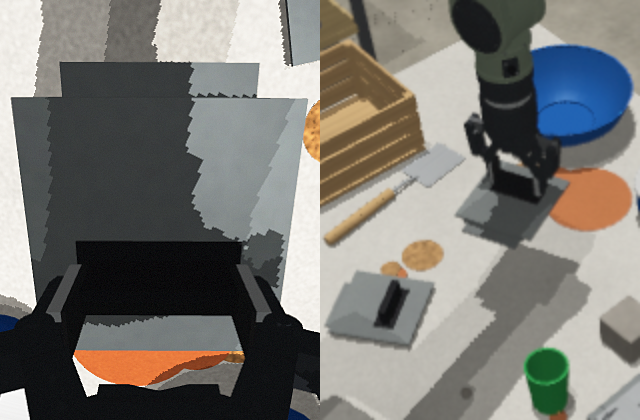

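Call:
drive_tool:
  series:
    - [0.6, 0, 0, 0, 7.3]
    - [0.6, 0, 0, 0, 7.3]
    - [0.6, 0, 0, 0, 7.2]
    - [0.6, 0, 0, 0, 0]

```text
time: 9.95
eef_pos: [0.5474, 0.2177, 0.1794]
ee_rot: [0.0, -0.025, 1.0, -0.0]
ft_force: [0.9, 0.2, -3.7]
opening: 0.738
finger_force: 29.7
```

```bash
cat >> h.py <<'E'
YAW=np.radians(2.85); BOX=np.array([.5265,-.188])
def b2w(x,y,z): c,s=np.cos(YAW),np.sin(YAW); return [BOX[0]+c*x-s*y,BOX[1]+s*x+c*y,z]
E
python3 -c "
from h import *
plan(b2w(-.154,0,.150),182.85)"
```

```text
tool mm [ 195.2 -404.1   29.3] yaw now -177.13 tilt 0.01 turn 0.02
```

Call:
drive_tool:
  series:
    - [0.6, 20, -40, 0, 0]
    - [0.6, 20, -42, 0, 0]
    - [0.6, 20, -42, 0, 0]
    - [0.6, 20, -42, 0, 0]
    - [0.6, 20, -42, 0, 0]
    - [0.6, 20, -42, 0, 0]
    - [0.6, 20, -42, 0, 0]
    - [0.6, 20, -42, 0, 0]
    - [0.6, 20, -40, 0, 0]
    - [0.6, 15, -30, 0, 0]
  grip_force: 20

```text
time: 10.95
eef_pos: [0.3718, -0.1978, 0.1798]
ee_rot: [0.0, -0.026, 1.0, -0.001]
ft_force: [0.8, -0.0, -3.9]
opening: 0.74
finger_force: 29.7
```

Call:
drive_tool:
  series:
    - [0.6, 0, 0, 10, 0]
    - [0.6, 0, 0, 15, 0]
    - [0.6, 0, 0, 10, 0]
    - [0.6, 0, 0, 5, 0]
    - [0.6, 0, 0, 0, 0]

```text
time: 11.45
eef_pos: [0.3726, -0.1947, 0.1387]
ee_rot: [-0.001, -0.026, 1.0, 0.001]
ft_force: [0.2, 0.0, -2.2]
opening: 0.739
finger_force: 29.7
```

```bash
python3 - <<'E'
from h import *
np.set_printoptions(precision=4,suppress=True)
plan(b2w(-.154,0,.134),182.85)
s=get_state(); print(s['eef_pos'],s['ft_force'],s['wrist_torque'])
E
```

```text
tool mm [-0.1 -1.   4.7] yaw now -177.04 tilt 0.09 turn 0.11
[ 0.3726 -0.1947  0.1387] [ 0.1749  0.0361 -2.2333] [ 0.0043 -0.0677  0.0108]
```

Call:
drive_tool:
  series:
    - [0.6, 0, 0, 2, 0]
    - [0.6, 0, 0, 2, 0]
    - [0.6, 0, 0, 2, 0]
    - [0.6, 0, 0, 0, 0]

```text
time: 11.85
eef_pos: [0.3726, -0.1956, 0.1336]
ee_rot: [-0.0, -0.025, 1.0, -0.0]
ft_force: [-3.3, 1.4, 2.3]
opening: 0.743
finger_force: 30.5
```

Call:
drive_tool:
  series:
    - [0.6, 0, 0, 1, 0]
    - [0.6, 0, 0, 1, 0]
    - [0.6, 0, 0, 1, 0]
    - [0.6, 0, 0, 0, 0]

```text
time: 12.25
eef_pos: [0.3721, -0.1958, 0.1307]
ee_rot: [-0.001, -0.025, 1.0, -0.001]
ft_force: [-5.3, 0.5, 5.0]
opening: 0.741
finger_force: 31.1
```

Call:
drive_tool:
  series:
    - [0.6, 2, 0, 0, 0]
    - [0.6, 2, 0, 0, 0]
    - [0.6, 0, 0, 0, 0]

```text
time: 12.55
eef_pos: [0.3696, -0.1962, 0.1307]
ee_rot: [0.001, -0.025, 1.0, -0.0]
ft_force: [1.6, -0.2, 0.9]
opening: 0.746
finger_force: 30.5
```

```bash
python3 - <<'E'
from h import *
np.set_printoptions(precision=4,suppress=True)
s=get_state(); print(s['eef_pos'],s['ft_force'],s['wrist_torque'])
for c in ['side','wrist','scene']:
  grab_frame(c)
  for t in ['grip','plate_end','skirt','lip','cover']:
    for d in tip_of(c,t)[:2]: 
        X=c2w(c,d['location'],s)
        if X[2]>.05: print(c,t,round(d['confidence'],2),X)
E
```

```text
[ 0.3696 -0.1962  0.1307] [ 1.599  -0.1806  0.894 ] [-0.0241 -0.5854  0.0105]
side grip 0.77 [ 0.37   -0.1966  0.132 ]
side skirt 0.66 [ 0.4115 -0.2003  0.1068]
side lip 0.9 [ 0.2837 -0.2034  0.0926]
side cover 0.55 [ 0.3527 -0.1995  0.0984]
wrist grip 0.95 [ 0.3687 -0.1972  0.1264]
wrist plate_end 0.65 [ 0.418  -0.1929  0.1178]
wrist skirt 0.65 [ 0.411  -0.1982  0.1025]
wrist lip 0.58 [ 0.2777 -0.1961  0.0909]
wrist cover 0.84 [ 0.3528 -0.1952  0.096 ]
scene grip 0.67 [ 0.3716 -0.1983  0.1237]
scene plate_end 0.82 [ 0.4167 -0.1924  0.1146]
scene skirt 0.58 [ 0.408  -0.1932  0.1042]
scene lip 0.94 [ 0.2807 -0.1989  0.089 ]
scene cover 0.75 [ 0.3543 -0.1981  0.0981]
```

Call:
drive_tool:
  series:
    - [0.6, 1, 0, 1.5, 0]
    - [0.6, 1, 0, 1.5, 0]
    - [0.6, 1, 0, 1.5, 0]
    - [0.6, 0.5, 0, 1.5, 0]
    - [0.6, 0, 0, 0, 0]

```text
time: 13.95
eef_pos: [0.3643, -0.1958, 0.1239]
ee_rot: [-0.001, -0.025, 1.0, -0.0]
ft_force: [-2.5, -2.4, 2.9]
opening: 0.74
finger_force: 30.9
```

Call:
drive_tool:
  series:
    - [0.6, 1, 0, 1.5, 0]
    - [0.6, 1, 0, 1.5, 0]
    - [0.6, 1, 0, 1.5, 0]
    - [0.6, 0.5, 0, 1, 0]
    - [0.6, 0, 0, 0, 0]

```text
time: 14.45
eef_pos: [0.3617, -0.1959, 0.1186]
ee_rot: [-0.0, -0.025, 1.0, 0.0]
ft_force: [-2.3, -1.3, 2.1]
opening: 0.745
finger_force: 31.0
```

Call:
drive_tool:
  series:
    - [0.6, 0, 0, -5, 0]
    - [0.6, 0, 0, -15, 0]
    - [0.6, 0, 0, -30, 0]
    - [0.6, 0, 0, 0, 0]
    - [0.6, 0, 0, 0, 0]

```text
time: 14.95
eef_pos: [0.3621, -0.1958, 0.1687]
ee_rot: [0.0, -0.025, 1.0, 0.0]
ft_force: [0.0, -0.2, -2.7]
opening: 0.743
finger_force: 30.4
```

```bash
cat > look.py <<'E'
from h import *
np.set_printoptions(precision=4,suppress=True)
s=get_state(); print(s['time'],s['eef_pos'],s['ft_force'],s['wrist_torque'])
c_,s_=np.cos(YAW),np.sin(YAW)
L=dict(grip=(.02,.028),plate_end=(.067,.01),skirt=(.059,0),lip=(-.072,.00175),cover=(0,0))
A=[];N=[]
for c in ['side','wrist','scene']:
  grab_frame(c)
  for t in L:
    for d in tip_of(c,t)[:3]:
        X=c2w(c,d['location'],s); e=X[:2]-BOX; b=[c_*e[0]+s_*e[1],-s_*e[0]+c_*e[1],X[2]]
        if np.linalg.norm(X-s['eef_pos'])<.13 and X[2]>.06: A.append([*b,*L[t]]); N.append((c,t))
A=np.array(A)
from scipy.optimize import least_squares
def f(p):
    c,s=np.cos(p[2]),np.sin(p[2]); x,z=A[:,3],A[:,4]
    return np.r_[A[:,0]-(p[0]+c*x-s*z),A[:,2]-(p[1]+s*x+c*z)]
r=least_squares(f,[-.01,.1,.2],loss='soft_l1',f_scale=.003)
x,z,t=r.x;n=len(A)
P=lambda a,b:np.round(1000*np.array([x+np.cos(t)*a-np.sin(t)*b,z+np.sin(t)*a+np.cos(t)*b]),1)
print('n',n,'tilt deg',np.degrees(t),'rms',np.sqrt(np.mean(r.fun**2)),'y',np.median(A[:,1]))
e=np.array(s['eef_pos'][:2])-BOX
print('box mm (x,z): origin',P(0,0),'lip',P(-.072,.00175),'liptop',P(-.072,.0035),'web',P(-.058,.01),'skirt',P(.059,0),'end',P(.067,.01),'grip',P(.02,.028),'TCP',1000*(c_*e[0]+s_*e[1]),1000*(-s_*e[0]+c_*e[1]))
E
python3 look.py
```

```text
14.95 [ 0.3621 -0.1958  0.1687] [ 0.0209 -0.2391 -2.7324] [ 0.0085 -0.0368 -0.0059]
n 17 tilt deg 21.458692637915203 rms 0.015104658905505705 y -0.0014635992175805624
box mm (x,z): origin [-170.9  134.4] lip [-238.6  109.7] liptop [-239.2  111.4] web [-228.6  122.5] skirt [-116.  156.] end [-112.2  168.3] grip [-162.5  167.8] TCP -164.63453016932974 0.346514800755638
```

Call:
drive_tool:
  series:
    - [0.6, 0, 0, -16, 0]
    - [0.6, -20, 0, 0, 0]
    - [0.6, -40, 0, 0, 0]
    - [0.6, -40, 0, 0, 0]
    - [0.6, -40, 0, 0, 0]
    - [0.6, -27, 0, 0, 0]
    - [0.6, -10, 0, 0, 0]
    - [0.6, 0, 0, 0, 0]
    - [0.6, 0, 0, 0, 0]

```text
time: 16.75
eef_pos: [0.5371, -0.187, 0.1843]
ee_rot: [-0.001, -0.025, 1.0, 0.0]
ft_force: [-0.3, -0.6, -3.8]
opening: 0.74
finger_force: 30.4
```

```bash
python3 look.py; python3 - <<'E'
from h import *
plan(b2w(.0128,0,.185),182.85)
im=save('wrist','w6')
E
```

```text
16.75 [ 0.5371 -0.187   0.1843] [-0.3155 -0.6117 -3.763 ] [ 0.0289 -0.0322  0.026 ]
n 17 tilt deg 21.80865250842785 rms 0.012441040476144765 y -0.0012969814878162399
box mm (x,z): origin [  4.7 147.6] lip [-62.8 122.5] liptop [-63.5 124.1] web [-52.9 135.3] skirt [ 59.4 169.5] end [ 63.2 181.8] grip [ 12.8 181. ] TCP 10.679124350003368 0.4663644676352524
tool mm [-0.7 -0.1 -0.3] yaw now -177.14 tilt 0.00 turn 0.01
```

View pics/w6.png

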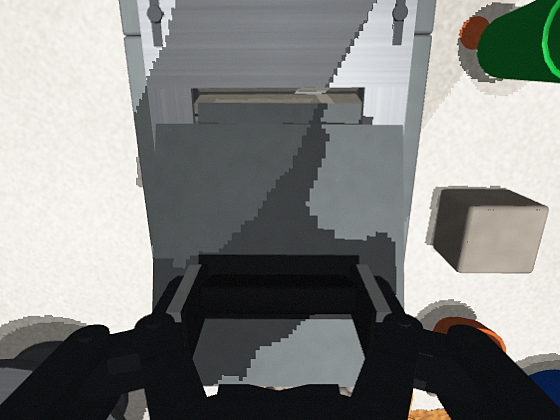

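Call:
drive_tool:
  series:
    - [0.6, 0, 0, 10, 0]
    - [0.6, 0, 0, 10, 0]
    - [0.6, 0, 0, 8, 0]
    - [0.6, 0, 0, 5, 0]
    - [0.6, 0, 0, 2, 0]
    - [0.6, 0, 0, 0, 0]
    - [0.6, 0, 0, 0, 0]

```text
time: 18.4
eef_pos: [0.5385, -0.1873, 0.15]
ee_rot: [-0.0, -0.025, 1.0, -0.0]
ft_force: [-1.1, 0.1, -2.7]
opening: 0.744
finger_force: 30.5
```

```bash
python3 look.py; python3 - <<'E'
from h import *
plan(b2w(-.0052,0,.1498),182.85)
E
```

```text
18.4 [ 0.5385 -0.1873  0.15  ] [-1.1314  0.0638 -2.6569] [ 0.0795  0.1563 -0.0296]
n 16 tilt deg 21.173813448144926 rms 0.01205313828656388 y -0.00035156756157486534
box mm (x,z): origin [  6.2 115.7] lip [-61.6  91.3] liptop [-62.2  92.9] web [-51.5 104. ] skirt [ 61.2 137. ] end [ 65.  149.2] grip [ 14.7 149. ] TCP 12.063858909669065 0.10102421099656658
tool mm [17.5 -0.   0.1] yaw now -177.14 tilt 0.02 turn 0.01
```

Call:
drive_tool:
  series:
    - [0.6, 3, 0, 0, 0]
    - [0.6, 3, 0, 0, 0]
    - [0.6, 3, 0, 0, 0]
    - [0.6, 3, 0, 0, 0]
    - [0.6, 0, 0, 0, 0]
    - [0.6, 0, 0, 0, 0]

```text
time: 19.9
eef_pos: [0.5261, -0.1879, 0.1497]
ee_rot: [-0.0, -0.025, 1.0, -0.0]
ft_force: [0.8, 0.5, -2.1]
opening: 0.739
finger_force: 30.7
```

Call:
drive_tool:
  series:
    - [0.6, 2, 0, 0, 0]
    - [0.6, 1, 0, 0, 0]
    - [0.6, 1, 0, 0, 0]
    - [0.6, 0, 0, 0, 0]

```text
time: 20.3
eef_pos: [0.5226, -0.1881, 0.1498]
ee_rot: [0.0, -0.025, 1.0, -0.0]
ft_force: [0.3, -0.3, -0.5]
opening: 0.742
finger_force: 30.7
```

Call:
drive_tool:
  series:
    - [0.6, 1, 0, 0, 0]
    - [0.6, 1, 0, 0, 0]
    - [0.6, 0, 0, 0, 0]

```text
time: 20.6
eef_pos: [0.5207, -0.1882, 0.1499]
ee_rot: [0.0, -0.025, 1.0, -0.0]
ft_force: [1.8, 1.2, -0.6]
opening: 0.74
finger_force: 30.7
```

```bash
python3 look.py; python3 -c "
from h import *
for i in range(3):
    grab_frame('side'); s=get_state(); print(s['ft_force'],s['wrist_torque'],s['eef_pos'])"
```

```text
20.6 [ 0.5207 -0.1882  0.1499] [ 1.838   1.2315 -0.6148] [ 0.04   -0.2238  0.0225]
n 16 tilt deg 21.876595240780727 rms 0.017067066511964695 y -0.0009179477398439161
box mm (x,z): origin [-11.1 114.5] lip [-78.6  89.3] liptop [-79.2  90.9] web [-68.7 102.2] skirt [ 43.6 136.5] end [ 47.3 148.7] grip [ -3.  147.9] TCP -5.821844145144873 0.11677206709232989
[2.74973659 1.18814826 0.16141417] [ 0.04493324 -0.38096444  0.07344198] [ 0.52067884 -0.18818994  0.14981644]
[ 2.2151395  -0.6239348  -0.33577422] [ 0.01026626 -0.36088656 -0.02798228] [ 0.52069486 -0.18818051  0.14982025]
[ 2.69722439  0.55573033 -0.73664414] [ 0.02342306 -0.40069217  0.02746929] [ 0.52069345 -0.18817613  0.14982249]
```

Call:
drive_tool:
  series:
    - [0.6, -2, 0, 0, 0]
    - [0.6, -1.3, 0, 1.8, 0]
    - [0.6, -1.3, 0, 1.8, 0]
    - [0.6, -1.3, 0, 1.8, 0]
    - [0.6, -1.3, 0, 1.8, 0]
    - [0.6, 0, 0, 0, 0]

```text
time: 22.25
eef_pos: [0.5275, -0.1876, 0.1421]
ee_rot: [-0.001, -0.025, 1.0, 0.0]
ft_force: [-0.8, -0.1, -0.9]
opening: 0.745
finger_force: 30.8
```

Call:
drive_tool:
  series:
    - [0.6, -1.2, 0, 2, 0]
    - [0.6, -1.2, 0, 2, 0]
    - [0.6, -1.2, 0, 2, 0]
    - [0.6, 0, 0, 0, 0]

```text
time: 22.65
eef_pos: [0.5315, -0.1876, 0.1363]
ee_rot: [-0.0, -0.025, 1.0, 0.0]
ft_force: [-1.3, 0.7, -0.8]
opening: 0.74
finger_force: 30.8
```

```bash
python3 look.py
```

```text
22.65 [ 0.5315 -0.1876  0.1363] [-1.2877  0.7218 -0.7881] [-0.0097  0.5484 -0.0322]
n 15 tilt deg 10.433947462407641 rms 0.012748655516955197 y -0.001313336351212912
box mm (x,z): origin [ -9.7 102.4] lip [-80.8  91.1] liptop [-81.1  92.8] web [-68.6 101.8] skirt [ 48.3 113.1] end [ 54.4 124.4] grip [  4.9 133.6] TCP 5.014724812454819 0.19857131006134274
```

Call:
drive_tool:
  series:
    - [0.6, -1, 0, 1.5, 0]
    - [0.6, -1, 0, 1.5, 0]
    - [0.6, 0, 0, 0, 0]

```text
time: 23.85
eef_pos: [0.5333, -0.1876, 0.1336]
ee_rot: [-0.0, -0.025, 1.0, -0.0]
ft_force: [-2.6, 0.2, 1.2]
opening: 0.746
finger_force: 31.0
```

Call:
drive_tool:
  series:
    - [0.6, -0.5, 0, 1.5, 0]
    - [0.6, -0.5, 0, 1.5, 0]
    - [0.6, 0, 0, 0, 0]

```text
time: 24.15
eef_pos: [0.5347, -0.1876, 0.1311]
ee_rot: [0.0, -0.025, 1.0, -0.0]
ft_force: [-2.8, 0.2, 3.7]
opening: 0.743
finger_force: 31.5
```

```bash
python3 look.py
```

```text
24.15 [ 0.5347 -0.1876  0.1311] [-2.8029  0.1655  3.7227] [ 0.1069  0.8627 -0.0353]
n 14 tilt deg 6.51848059528218 rms 0.013199321141158753 y -0.0018224974789727215
box mm (x,z): origin [-10.   98.5] lip [-81.8  92.1] liptop [-82.   93.8] web [-68.8 101.9] skirt [ 48.6 105.2] end [ 55.4 116.1] grip [  6.7 128.6] TCP 8.164584325953138 -0.02543520917011648
```

Call:
drive_tool:
  series:
    - [0.6, -0.5, 0, 1, 0]
    - [0.6, -0.5, 0, 1, 0]
    - [0.6, 0, 0, 0, 0]

```text
time: 25.35
eef_pos: [0.5356, -0.1876, 0.1292]
ee_rot: [0.0, -0.025, 1.0, -0.0]
ft_force: [-3.6, 1.2, 7.6]
opening: 0.743
finger_force: 31.8
```

```bash
python3 look.py
```

```text
25.35 [ 0.5356 -0.1876  0.1292] [-3.589   1.2311  7.5912] [ 0.1376  1.003  -0.0838]
n 14 tilt deg 6.018951744762392 rms 0.0035592005629217984 y -0.0010007563108765738
box mm (x,z): origin [-9.9 97. ] lip [-81.7  91.2] liptop [-81.9  93. ] web [-68.6 100.9] skirt [ 48.8 103.2] end [ 55.7 114. ] grip [  7.1 127. ] TCP 9.084715567843897 -0.03824918908826449
```

Call:
drive_tool:
  series:
    - [0.85, 0, 0, 0, 0]
    - [1, 0, 0, 0, 0]
    - [1, 0, 0, 0, 0]
    - [1, 0, 0, -15, 0]
    - [1, 0, 0, -20, 0]
    - [0.3, 0, 0, -15, 0]
    - [0, 0, 0, 0, 0]
    - [0, 0, 0, 0, 0]
    - [0, 0, 0, 0, 0]
    - [0, 0, 0, 0, 0]

```text
time: 27.25
eef_pos: [0.5348, -0.1871, 0.1775]
ee_rot: [-0.001, -0.025, 1.0, 0.0]
ft_force: [0.3, -0.5, -0.2]
opening: 0.143
finger_force: 0.0
```

```bash
python3 look.py
```

```text
27.25 [ 0.5348 -0.1871  0.1775] [ 0.3246 -0.5429 -0.2235] [-0.038  -0.0093 -0.0233]
n 12 tilt deg 6.546196504922121 rms 0.00273245066301714 y 0.0010921497059778764
box mm (x,z): origin [-10.8  98.9] lip [-82.5  92.4] liptop [-82.7  94.2] web [-69.5 102.2] skirt [ 47.9 105.6] end [ 54.7 116.5] grip [  5.9 129. ] TCP 8.372930405096893 0.461337914624057
```

Call:
drive_tool:
  series:
    - [0, 0, 0, 6, 0]
    - [0, -1.5, 0, 4, 0]
    - [0, 0, 0, 3, 0]
    - [0, 0, 0, 2, 0]
    - [0, 0, 0, 1, 0]
    - [0, 0, 0, 0, 0]

```text
time: 28.75
eef_pos: [0.5368, -0.1873, 0.1624]
ee_rot: [-0.0, -0.025, 1.0, 0.0]
ft_force: [-0.1, 0.4, 0.8]
opening: -0.003
finger_force: 0.0
```

Call:
drive_tool:
  series:
    - [0, 0, 0, 1.5, 0]
    - [0, 0, 0, 1.5, 0]
    - [0, 0, 0, 0, 0]

```text
time: 29.05
eef_pos: [0.5368, -0.1873, 0.1594]
ee_rot: [-0.0, -0.025, 1.0, 0.0]
ft_force: [-0.7, 0.7, 0.2]
opening: 0.001
finger_force: 0.0
```

Call:
drive_tool:
  series:
    - [0, 0, 0, 1.5, 0]
    - [0, 0, 0, 1.5, 0]
    - [0, 0, 0, 0, 0]

```text
time: 29.35
eef_pos: [0.5368, -0.1873, 0.1564]
ee_rot: [-0.0, -0.025, 1.0, 0.0]
ft_force: [-0.1, 0.3, -0.3]
opening: 0.001
finger_force: 0.0
```

Call:
drive_tool:
  series:
    - [0, 0, 0, 1, 0]
    - [0, 0, 0, 1, 0]
    - [0, 0, 0, 0, 0]

```text
time: 29.65
eef_pos: [0.5373, -0.1874, 0.1551]
ee_rot: [0.001, -0.025, 1.0, -0.0]
ft_force: [-0.5, 0.3, 4.0]
opening: -0.0
finger_force: 2.0
```

Call:
drive_tool:
  series:
    - [0, 0, 0, 1, 0]
    - [0, 0, 0, 1, 0]
    - [0, 0, 0, 0, 0]

```text
time: 29.95
eef_pos: [0.5366, -0.1873, 0.1521]
ee_rot: [-0.0, -0.025, 1.0, 0.0]
ft_force: [0.6, 0.4, -0.2]
opening: -0.0
finger_force: 0.0
```

Call:
drive_tool:
  series:
    - [0, 0, 0, 1, 0]
    - [0, 0, 0, 1, 0]
    - [0, 0, 0, 0, 0]

```text
time: 30.25
eef_pos: [0.5368, -0.1873, 0.1503]
ee_rot: [-0.0, -0.025, 1.0, 0.0]
ft_force: [0.9, -0.2, 0.7]
opening: -0.004
finger_force: 0.0
```

```bash
python3 look.py
```

```text
30.25 [ 0.5368 -0.1873  0.1503] [ 0.8781 -0.1617  0.6533] [ 0.0216 -0.0512 -0.0031]
n 15 tilt deg 0.08473551985771355 rms 0.03936808990358843 y 0.00028057055555171526
box mm (x,z): origin [-11.4  94.7] lip [-83.4  96.3] liptop [-83.4  98.1] web [-69.4 104.6] skirt [47.6 94.8] end [ 55.6 104.8] grip [  8.5 122.7] TCP 10.27135623100713 0.17319629261203684
```

Call:
drive_tool:
  series:
    - [0, 0, 0, 1, 0]
    - [0, 0, 0, 1, 0]
    - [0, 0, 0, 0, 0]

```text
time: 31.45
eef_pos: [0.537, -0.1874, 0.15]
ee_rot: [0.0, -0.025, 1.0, -0.0]
ft_force: [-2.7, 1.3, 10.2]
opening: -0.004
finger_force: 5.1
```

Call:
drive_tool:
  series:
    - [0, 0, 0, -3, 0]
    - [0, 0, 0, -15, 0]
    - [0, 0, 0, -40, 0]
    - [0, 0, 0, -40, 0]
    - [0, 0, 0, 0, 0]
    - [0, 0, 0, 0, 0]

```text
time: 32.05
eef_pos: [0.5375, -0.1877, 0.2475]
ee_rot: [0.001, -0.025, 1.0, -0.001]
ft_force: [0.1, -0.3, -0.9]
opening: -0.0
finger_force: 0.0
```

```bash
sed -i 's/<.13 and/<.22 and/' look.py; python3 look.py; python3 - <<'E'
from h import *
save('wrist','w9'); save('side','s9')
a=cv2.imread('pics/w9.png')[20:340,100:460]; b=cv2.imread('pics/s9.png')[180:340,220:400]
cv2.imwrite('pics/c9.png',np.hstack([cv2.resize(a,(400,356)),cv2.resize(b,(400,356),interpolation=cv2.INTER_CUBIC)]))
E
```

```text
32.05 [ 0.5375 -0.1877  0.2475] [ 0.0723 -0.2794 -0.9178] [-0.0052  0.084  -0.0106]
n 17 tilt deg 1.230190866182338 rms 0.022726878497899995 y -8.499179992781065e-05
box mm (x,z): origin [-13.1  93.1] lip [-85.1  93.3] liptop [-85.1  95.1] web [-71.3 101.8] skirt [45.9 94.4] end [ 53.7 104.5] grip [  6.3 121.5] TCP 10.996508792813495 -0.2006747894470647
```

View pics/c9.png

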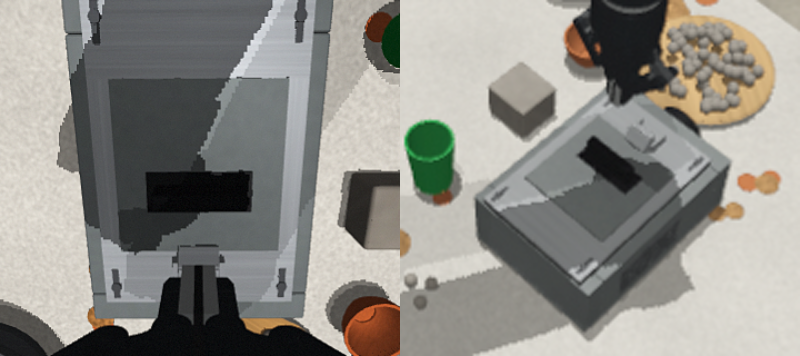

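```bash
python3 - <<'E'
from h import *
from scipy.optimize import least_squares
np.set_printoptions(precision=2,suppress=True)
s=get_state(); im=cv2.imread('pics/w9.png'); g=cv2.cvtColor(im,cv2.COLOR_BGR2GRAY)
M=np.array([[-.058,-.06,.014],[-.058,.06,.014],[.067,.06,.014],[.067,-.06,.014],[.014,-.032,.042],[.014,.032,.042]])
def W(X,Z,t,y=0,dy=0):
    c,sn=np.cos(t),np.sin(t); x=X+c*M[:,0]-sn*M[:,2]; z=Z+sn*M[:,0]+c*M[:,2]
    return np.array([b2w(a-b*dy,y+b+a*dy,d) for a,b,d in zip(x,M[:,1],z)])
for t in (0,3): print(t,w2p('wrist',W(-.0115,.0925,np.radians(t)),s).ravel())
o=np.array([[109,79],[288,77],[278,250],[118,250],[146,172],[250,171]])/1.111+[100,20]
c=cv2.cornerSubPix(g,o.astype(np.float32).reshape(-1,1,2),(3,3),(-1,-1),(3,50,.01)).reshape(-1,2)
for q in (o,c):
    r=least_squares(lambda p:(w2p('wrist',W(*p),s)-q).ravel(),[-.0115,.0925,0,0,0])
    print(q.ravel(),1000*r.x[:2],'tilt',np.degrees(r.x[2]),'y',1000*r.x[3],r.fun)
for cam in ('wrist','side','scene'):
    grab_frame(cam)
    for t in ('cover','plate_end','lip','skirt','grip'):
        for d in tip_of(cam,t)[:2]:
            X=c2w(cam,d['location'],s)
            if X[2]>.06: print(cam,t,round(d['confidence'],2),1000*X)
E
```

```text
0 [197.16  92.06 359.35  91.87 348.63 245.81 208.2  245.95 234.42 196.17
 322.29 196.08]
3 [198.    91.12 358.51  90.93 349.49 246.7  207.34 246.83 234.18 193.51
 322.52 193.42]
[198.11  91.11 359.23  89.31 350.23 245.02 206.21 245.02 231.41 174.82
 325.02 173.92] [-12.97  90.56] tilt 17.693277866778796 y 0.03541783976997771 [ 4.38 -3.07 -5.35 -1.66  3.54  0.08 -2.89  0.41  2.12  1.57 -1.82  2.26]
[196.88  90.85 359.1   88.05 350.11 245.21 206.21 245.02 230.56 174.4
 326.74 173.39] [-13.64  92.17] tilt 17.65979903349908 y 0.008774305145197971 [ 4.79 -3.46 -5.05 -1.57  4.3  -0.23 -3.19  0.74  2.56  1.79 -3.32  2.3 ]
wrist cover 0.7 [ 514.6  -187.6    95.66]
wrist plate_end 0.72 [ 581.35 -182.84  108.51]
wrist skirt 0.74 [ 531.08 -186.29  120.23]
wrist grip 0.96 [ 533.63 -187.27  120.33]
side cover 0.59 [ 515.1  -190.24   93.2 ]
side plate_end 0.59 [ 575.86 -188.57  108.24]
side lip 0.56 [ 447.76 -193.17   96.04]
side skirt 0.72 [ 574.86 -190.1    97.97]
scene cover 0.68 [ 516.84 -188.32   96.1 ]
scene plate_end 0.7 [ 583.29 -182.63  104.46]
scene lip 0.65 [ 441.66 -194.7    91.4 ]
scene skirt 0.71 [ 570.15 -181.83   93.25]
scene grip 0.97 [ 535.5  -189.69  121.85]
```

```bash
python3 - <<'E'
from h import *
from scipy.optimize import least_squares
np.set_printoptions(precision=2,suppress=True)
s=get_state(); g=cv2.GaussianBlur(cv2.cvtColor(cv2.imread('pics/w9.png'),cv2.COLOR_BGR2GRAY).astype(float),(0,0),1)
P=np.array([[-.058,-.06],[-.058,.06],[.067,.06],[.067,-.06]])
def W(p):
    X,Z,t,y,dy=p; c,sn=np.cos(t),np.sin(t); x=X+c*P[:,0]-sn*.014; z=Z+sn*P[:,0]+c*.014
    return np.array([b2w(a-b*dy,y+b+a*dy,d) for a,b,d in zip(x,P[:,1],z)])
base=w2p('wrist',W([-.0115,.0925,np.radians(1.5),0,0]),s)
L=[]
for i in range(4):
    A,B=base[i],base[(i+1)%4]; d=(B-A)/np.linalg.norm(B-A); n=np.array([-d[1],d[0]])
    q=[]
    for f in np.linspace(.06,.94,70):
        if i==2 and .3<f<.7: continue
        o=np.arange(-7,7.01,.25); pr=cv2.remap(g.astype(np.float32),(A[0]+f*(B-A)[0]+o*n[0]).astype(np.float32)[None],(A[1]+f*(B-A)[1]+o*n[1]).astype(np.float32)[None],1)[0]
        gr=np.abs(np.gradient(pr)); k=gr.argmax()
        if gr[k]>.8: q.append(A+f*(B-A)+o[k]*n)
    q=np.array(q,np.float32); l=cv2.fitLine(q,cv2.DIST_HUBER,0,.01,.01).ravel()
    res=(q-l[2:])@np.array([-l[1],l[0]]); q2=q[np.abs(res)<1]; l=cv2.fitLine(q2,cv2.DIST_L2,0,.01,.01).ravel()
    L.append(np.cross([*l[2:],1],[*(l[2:]+l[:2]),1])); print(i,len(q),len(q2),np.abs(res).mean())
C=np.array([np.cross(L[i-1],L[i]) for i in range(4)]); C=C[:,:2]/C[:,2:]; print(C.ravel())
r=least_squares(lambda p:(w2p('wrist',W(p),s)-C).ravel(),[-.0115,.0925,0,0,0]); print(1000*r.x[:2],'tilt',np.degrees(r.x[2]),1000*r.x[3],np.degrees(r.x[4]),r.fun)
for t in (0,1.5,3,4.5):
    r=least_squares(lambda p:(w2p('wrist',W([p[0],p[1],np.radians(t),p[2],p[3]]),s)-C).ravel(),[-.0115,.0925,0,0]); print(t,1000*r.x[:2],np.sqrt((r.fun**2).mean()))
E
```

```text
0 70 59 0.6771672
1 70 70 0.24436514
2 38 34 0.21676086
3 70 67 0.40888938
[196.79  90.6  360.14  89.46 349.86 245.55 208.29 245.66]
[-12.81  94.27] tilt 0.3584033280147638 0.3706767281853081 0.19010943025322669 [-0.01 -0.16 -0.    0.21  0.06 -0.26 -0.05  0.21]
0 [-12.86  94.45] 0.18162511233702458
1.5 [-12.68  93.72] 0.34180627720996926
3 [-12.53  93.06] 0.7074060190533821
4.5 [-12.39  92.46] 1.0686930073911904
```

```bash
python3 -c "
from plant import *
print(job_done()); print(get_state()['time'])"
```

```text
the job is handed in; nothing more can be done
None
the job is handed in; nothing more can be done
```

The filter cover is back on the box and released: tilt about 0.4°, origin about 94 mm above the box's underside, and the catch looks closed over its edge. I handed the job in at about 33 s of the 50 s allowed, but no verdict came back.

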